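# Hang a glaze sample on the test-tile rail and close up the row

### The job

Pick up the glaze sample hanger that stands on the bench, enter its glide at the open end of the sample rail and slide it along until it has pushed the sample already hanging there home against the end stop, the two closed up together, and leave it hanging. The rail is clamped by hand, a little askew and with some fall towards the stop, so let the glide follow the channel by feel and do it gently, never pressing on the rail with more than about 12 N. Leave the other things on the bench alone.

Things in the scene. Friction and masses are not known exactly. Their poses are not given: they have to be found in the camera images.
- hanger: Loose glaze sample hanger, about 190 g, standing upright. Origin: centre of its foot's underside; x from the tile towards the glide (robot's +x within 0.35 rad), y along the tile's width, z up. Foot 44 (x) x 74 (y) x 9 mm; tile 9 x 74 mm up to z = 84; steel clip 18 x 44 mm, z = 77 to 91; grip block above it. It may turn in the grip and hangs up to about 0.1 rad tilted in the rail.
- grip (a point): Grasp point: x = y = 0, z = 116 mm in the hanger's frame, same axes. Inside the grip block, 18 (x) x 20 (y) mm, z = 90 to 134 mm, to be held from above by its two y faces. From it a 16 mm wide, 10 mm high arm at z = 118 runs in +x, widens at x = 30 to a web 36 mm long (y), 10 mm high, and ends in the glide.
- glide (a point): Centre of the glide: x = 49, y = 0, z = 118 mm in the hanger's frame, same axes. The glide is a plate 7.8 mm thick (x), 80 mm long (y), 31.5 mm high (z); both ends taper over the last 20 mm to a rounded nose 5.2 mm thick and 20 mm high, which finds its way in when up to about 3 mm off in x and 6 mm in z.
- stand: Fixed stand: base plate 200 (x) x 300 (y) x 8 mm, column behind the rail, x = 40 to 70. Origin on the bench; slot faces -x, y runs from the rail's open to its closed end. Rail: C-channel, y = -170 to 170, x = 0 to 17, z = 184 to 226 mm, clamped by hand in one bracket at y = -50: really turned there by up to 0.045 rad in yaw and falling 0.01 to 0.07 rad towards its closed end.
- mouth (a point): Centre of the channel's open end (x = 8.75, y = -170, z = 205 mm in the stand's frame, its axes) if the rail were square to the stand; the real one lies up to 5.4 mm off in x and 1 to 8.5 mm higher. Cavity 9.5 mm deep (x), 33.5 mm high; slot 14 mm high between 4 mm thick lips. The stop's face is 334 mm inside.
- hung (a joint): How far (m) the sample already in the rail, a hanger of the same shape with a rubber buffer (3 N per mm, gives up to 5 mm), is from home at the stop: 0 = home, grows towards the open end; starts at 0.02 to 0.07. It drags with about 1.5 N plus 40 N per m/s. At home its glide fills 254 to 334 mm inside the mouth; the new glide's centre then belongs at 214 mm.
- plain_tile: A loose test tile with no carrier, 74 mm wide, 84 mm high, foot 44 mm deep; origin under its middle. A bystander.
- jar: A loose capped glaze jar, 56 mm across, 78 mm high; origin under its middle. A bystander.
- brush: A loose brush 190 mm long lying on the bench. A bystander.
- sponge: A loose round sponge 84 mm across, 34 mm high. A bystander.
- bowl: A loose white bowl 100 mm across, 50 mm high. A bystander.
- lid: A loose jar lid 58 mm across, 10 mm high. A bystander.

How it is judged:
On the way, in this order (a step that is already met when the one before it is completed fails the run):
1. the hanger's glide has entered the rail at its open end (x of glide in the frame of mouth between -0.008 and 0.008 m and z of glide in the frame of mouth between -0.012 and 0.012 m and y of glide in the frame of mouth between 0.03 and 0.12 m), for 0.2 s.
2. it has pushed the hung sample home and stands closed up to it (x of glide in the frame of mouth between -0.008 and 0.008 m and z of glide in the frame of mouth between -0.012 and 0.012 m and y of glide in the frame of mouth between 0.2105 and 0.219 m and value of joint hung below 0.003 m), for 0.2 s.
At the end, for the whole second after the job is handed in: The hung sample is within 3 mm of home; the new hanger hangs in the rail behind it, released and at rest: glide centre 214 mm inside the mouth (3.5 mm short to 5 mm over), within 8 mm in x and 12 mm in z of the nominal channel axis, upright within 0.2 rad (all of step 2 and angle between hanger's own z axis and vertical below 0.2 rad and linear speed of hanger below 0.02 m/s and contact force between hanger and the fingers below 0.05 N); the robot touches nothing.
It fails at once if the hanger, held or pushed by the gripper, presses on the rail, its stop or the hung sample with more than 12 N (contact force between hanger and stand above 12 N and contact force between hanger and the fingers above 10 N).
It fails at once if the arm or fingers press on the rail, its stand or the hung sample with more than 20 N (contact force between any of the arm, the fingers and stand above 20 N).
It fails at once if a bystander is moved by more than 20 mm (distance of any of plain_tile, jar, brush, sponge, bowl, lid from where it was at the start of the episode above 0.02 m).
It also fails if it takes over 72 s, if anything falls off the work surface, if the arm or the gripper's body presses on something with over 40 N, if the wrist force passes 120 N, or if a joint passes its speed limit or range.

### The arm

A 6-joint arm with a two-finger parallel gripper is mounted at the origin on the work surface. World frame = base frame: x ahead of the robot, y to its left, z up, the work surface at z = 0. Lengths are in m, angles in rad, forces in N, time in s.
With the tool pointing down it reaches from about 0.375 to 0.975 m from the base axis. Payload 3.8 kg.
Tool frame: the origin (TCP) lies midway between the tips of the shut fingers; the grasp point (between the pads) lies bot.grasp_offset behind it (bot.grasp_offset is the distance from the TCP to the grasp point, in m); z points along the fingers, y is the line along which they close (so a half turn about z gives the same grasp; the last joint's range is limited). The gripper opens to 85 mm and grips with 20 to 120 N. Pads are 22 mm wide; open, the fingers measure 114 mm over their backs; the gripper's body (76 mm by 85 mm) begins 54 mm behind the grasp point. The pads swing forward as they close: fully open they stand 13 mm farther back than shut.
Start: joints at [1.263, 0.264, 1.604, -0, 1.274, -0.037], TCP at [0.181, 0.65, 0.231] pointing down, gripper open.
Joint ranges: [-2.63, 2.63], [-0.94, 2.18], [0.31, 2.57], [-1.31, 4.45], [0, 2.66], [-2.55, 2.55]. Speed limits (rad/s): [2.57, 2.57, 3.14, 3.14, 3.14, 3.14].

### API

Orientations are given as a unit quaternion [x, y, z, w].
In Python, from plant import bot, hand, ik, optics, ticket, telemetry gives the robot as it stands. Calls block until the motion is done:
- bot.move_pose(position, orientation): joint-space move of the TCP to a pose.
- bot.line_to(position, frame=None, vel=0.15, force_limit=None): straight line of the TCP; frame=None keeps the orientation; vel is the mean speed in m/s. With force_limit (N) it stops when the force on the tool has changed by that much, and returns True; else False.
- bot.set_joints(angles): joint-space move.
- hand.set_gripper(opening, grip_force=None): finger opening in m; grip_force is the grip in N (None keeps the last); returns when the fingers have stopped.
- bot.wait(seconds).
- ik(position, orientation): joint angles nearest the present ones, or None.
- optics.get_image(name): name is "side" or "top"; returns the picture (480x640x3 uint8, red, green, blue); there is no depth.
- optics.camera_info(name): a dict with "K" (3x3 intrinsics, pixels), "R" (3x3) and "t" (3): a world point X has camera coordinates R X + t. Camera axes: x right, y down, z forward; pixel columns grow to the right and rows downward; lengths in m; the calibration is good to about 2 mm. A picture is of the moment at which its call begins. camera_info takes no time and is no camera call.
A pose or a line that the arm cannot do raises bot.MotionError and nothing moves.
- ticket.close_job(): hands the job in; it is judged then, once.
Readings, each from a call of its own:
- telemetry.current_clock(): time.
- telemetry.current_joint_pos(): joint angles.
- telemetry.current_qvel(): joint speeds.
- telemetry.current_tau(): joint torques, N m.
- telemetry.current_ee_pos(): TCP position.
- telemetry.current_tool_rot(): TCP orientation.
- telemetry.current_contact_force(): force on the tool from outside, world axes, zero at the start.
- telemetry.current_moment(): the same for the moment, N m.
- telemetry.current_opening(): finger opening in m.
- telemetry.current_grasp_force(): force on a finger pad.
Only numpy, scipy, OpenCV 4.12 (cv2) and the standard library are available. Lean on these libraries where they do the work, as an engineer would, in place of code of your own. Each camera call takes 0.05 s, during which the arm holds its last target. There are 200 camera calls.

## Working session

There is one attempt and no reset: what is moved stays moved. The work goes in short steps, each a Python script; the robot and the scene stay as the last script left them, time stands still between calls to the robot, and variables do not carry over. Pictures are saved under pics/ and viewed, at most 10 in all, crops included, and the job is handed in when it is done.

```bash
ls; mkdir -p pics; python3 - <<'E'
from plant import bot,hand,ik,optics,ticket,telemetry as T
import cv2,numpy as np
np.set_printoptions(precision=4,suppress=True)
for n in("side","top"):
    im=optics.get_image(n); cv2.imwrite(f"pics/{n}0.png",im[:,:,::-1]); c=optics.camera_info(n)
    print(n,c["K"].tolist(),c["R"].round(4).tolist(),c["t"], -c["R"].T@c["t"])
print(bot.grasp_offset,T.current_clock(),T.current_ee_pos(),T.current_tool_rot(),T.current_opening(),T.current_contact_force())
E
```

```text
pics
side [[597.2961818762258, 0.0, 315.2144916079355], [0.0, 597.2961818762258, 230.14135072907112], [0.0, 0.0, 1.0]] [[0.743, -0.6691, -0.0137], [-0.5136, -0.557, -0.6526], [0.4291, 0.4919, -0.7576]] [-0.4203  0.3636  1.3506] [-0.0805 -0.7431  1.2547]
top [[507.69470165914083, 0.0, 315.0606241807814], [0.0, 507.69470165914083, 242.34561598959277], [0.0, 0.0, 1.0]] [[0.0118, -0.9999, -0.0047], [-0.9811, -0.0106, -0.1935], [0.1934, 0.0069, -0.9811]] [-0.0217  0.5423  1.2564] [ 0.2893 -0.0246  1.3374]
0.0187 0.1 [0.1803 0.6498 0.23  ] [ 0.135   0.9908 -0.001  -0.0002] 0.08534356167477486 [-0.4674 -0.0673 -0.7044]
```

View pics/side0.png

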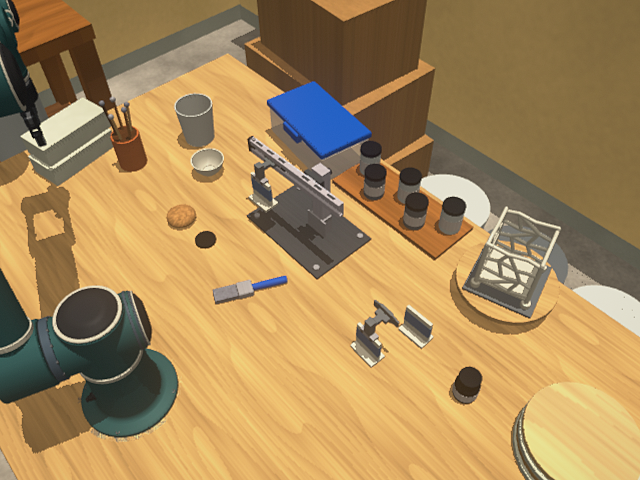

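View pics/top0.png

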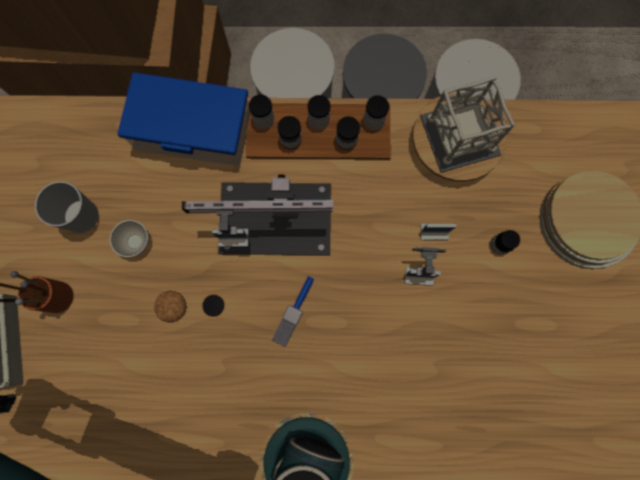

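The top view shows the rail from (183,206) to (333,204), with its open end on the right (world -y). The hanger is at about (423,270), with the plain tile just beyond it. Next I'll make enlarged crops.

```bash
python3 - <<'E'
import cv2,numpy as np
t=cv2.imread("pics/top0.png");s=cv2.imread("pics/side0.png")
def crop(im,u,v,w,h,k):
    c=cv2.resize(im[v:v+h,u:u+w],None,fx=k,fy=k,interpolation=cv2.INTER_CUBIC)
    c=cv2.convertScaleAbs(c,alpha=1.5,beta=20)
    for i in range(0,w,10):
        cv2.line(c,(i*k,0),(i*k,4 if (u+i)%50 else 12),(0,0,255),1)
    for j in range(0,h,10): cv2.line(c,(0,j*k),(4 if (v+j)%50 else 12,j*k),(0,0,255),1)
    return c
A=np.vstack([crop(t,180,170,160,90,5)[:, :800], np.hstack([crop(t,400,215,80,30,5),crop(t,400,245,80,30,5)])])
cv2.imwrite("pics/c1.png",A)
B=np.hstack([crop(t,400,220,60,70,6),crop(s,350,295,70,70,6)]);cv2.imwrite("pics/c2.png",B)
cv2.imwrite("pics/c3.png",crop(s,240,130,130,110,5))
print(A.shape,B.shape)
E
```

```text
(600, 800, 3) (420, 780, 3)
```

View pics/c1.png

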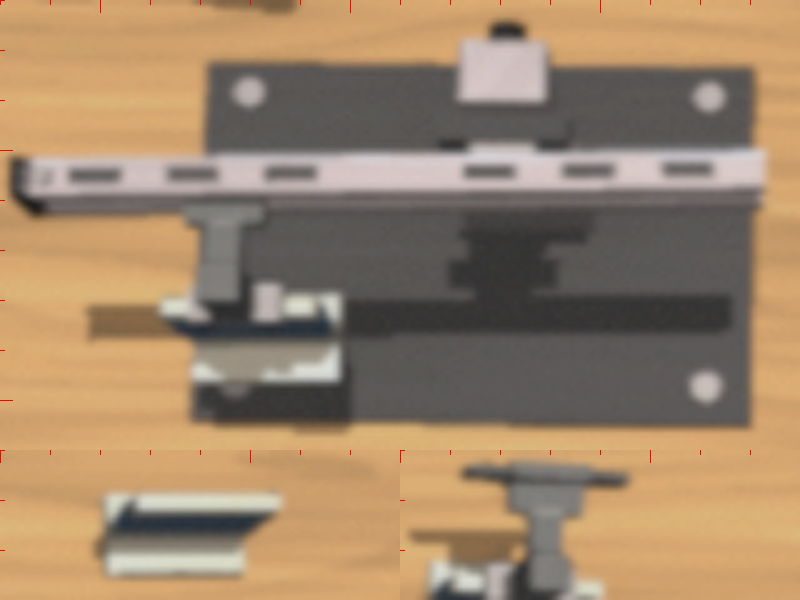

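View pics/c2.png

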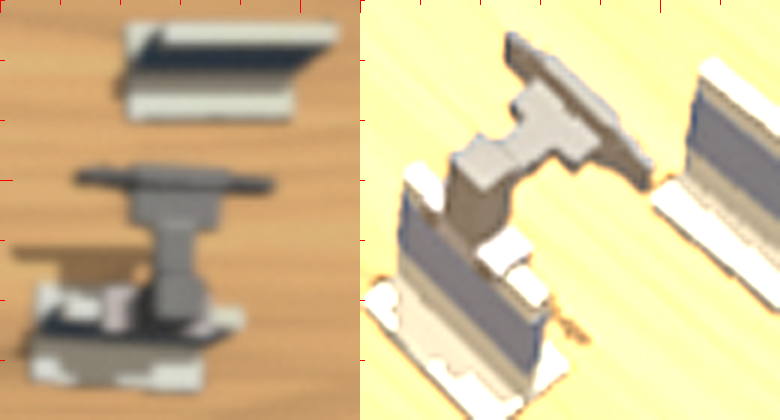

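View pics/c3.png

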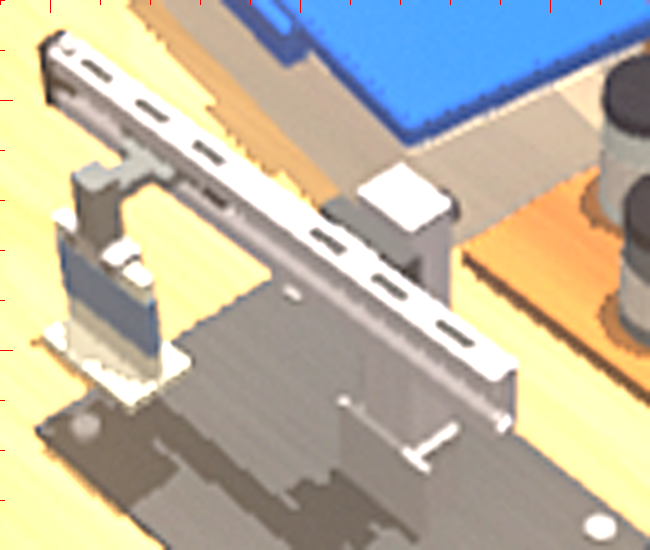

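The crops give usable landmarks: glide noses, grip block, foot corners, rail ends and plate corners. Next I fit both poses to the two cameras.

```bash
cat > vis.py <<'E'
import numpy as np
from scipy.optimize import least_squares
from scipy.spatial.transform import Rotation as R
from plant import optics
C={n:optics.camera_info(n) for n in("top","side")}
def proj(n,X):
    c=C[n];p=(np.atleast_2d(X)@c["R"].T+c["t"])@c["K"].T
    return p[:,:2]/p[:,2:]
def un(p,u,v,k): return (np.array(p,float)+.5)/k-.5+[u,v]
def fit(pts,mk,x0):
    # pts: (cam,local xyz,pixel); mk(params)->(R,t)
    def f(q):
        Rm,t=mk(q);return np.concatenate([proj(n,Rm@np.array(l)+t)[0]-p for n,l,p in pts])
    s=least_squares(f,x0,loss="soft_l1");return s.x,f(s.x).reshape(-1,2)
planar=lambda q:(R.from_euler("z",q[2]).as_matrix(),np.array([q[0],q[1],0]))
railpose=lambda q:(R.from_euler("zyx",[q[3],0,q[4]]).as_matrix(),np.array(q[:3]))
E
cat > fit0.py <<'E'
from vis import *
np.set_printoptions(precision=4,suppress=True)
t=lambda U,V:un((U,V),400,220,6); s=lambda U,V:un((U-360,V),350,295,6)
H=[("top",(.049,.040,.122),t(75,177)),("top",(.049,-.040,.122),t(273,185)),
("top",(-.022,.037,.009),t(31,382)),("top",(-.022,-.037,.009),t(202,388)),("top",(.022,.037,.009),t(37,287)),
("side",(.049,.040,.118),s(507,50)),("side",(.049,-.040,.118),s(649,177)),
("side",(-.009,.010,.134),s(451,153)),("side",(-.009,-.010,.134),s(485,190)),("side",(.022,-.037,.009),s(567,366)),("side",(-.022,.037,.009),s(365,297))]
h,r=fit(H,planar,[.55,-.26,0]);print("hanger",h);print(r)
t=lambda U,V:un((U,V),180,170,5); s=lambda U,V:un((U,V),240,130,5)
S=[("top",(.1,.15,.008),t(207,63)),("top",(.1,-.15,.008),t(754,68)),("top",(-.1,-.15,.008),t(750,427)),("top",(-.1,.15,.008),t(190,422)),
("side",(-.1,.15,.008),s(38,430)),("side",(-.1,-.15,.008),np.array([318,275.])),("side",(.1,-.15,.008),np.array([370,237.5]))]
st,r=fit(S,planar,[.6,.1,0]);print("stand(center of plate)",st);print(r)
# rail frame: origin at mouth centre, x across(-8.5..8.5), y inward, z(-21..21)
L=[("top",(.0085,0,.021),t(765,150)),("top",(-.0085,0,.021),t(765,190)),("top",(-.0085,0,-.021),t(762,208)),
("top",(.0085,.34,.021),t(22,157)),("top",(-.0085,.34,.021),t(38,199)),
("side",(.0085,0,.021),s(517,361)),("side",(-.0085,0,.021),s(497,380)),("side",(-.0085,0,-.021),s(500,431)),
("side",(.0085,.34,.021),s(65,30)),("side",(-.0085,.34,.021),s(46,47)),("side",(-.0085,.34,-.021),s(48,101))]
m,r=fit(L,railpose,[.65,-.05,.2,0,0]);print("rail",m);print(r)
E
python3 fit0.py
```

```text
hanger [ 0.466  -0.2913 -0.0408]
[[ 0.4356 -0.7446]
 [ 0.4058 -0.4047]
 [ 0.5853 -0.4423]
 [ 0.3493  0.0207]
 [-0.1107 -1.1935]
 [-1.0635 -1.3845]
 [ 0.2043  0.5997]
 [-1.2196  0.3834]
 [-0.6283  0.2448]
 [ 0.4144 -0.3706]
 [-1.2326  0.4242]]
stand(center of plate) [0.6179 0.0941 0.0055]
[[-0.2255 -0.2981]
 [ 0.0518 -0.8005]
 [ 0.8223 -0.4441]
 [ 0.0027 -0.0494]
 [-2.5171 -0.6399]
 [-1.6797  3.0215]
 [ 0.587   0.0106]]
rail [ 0.5993 -0.0572  0.2085  0.0176 -0.0176]
[[ 0.5804 -0.5051]
 [ 0.6768 -1.2353]
 [ 1.045  -0.1058]
 [-0.2852 -0.1359]
 [-3.8168 -1.3055]
 [ 0.2426  0.0293]
 [-0.9026 -0.1326]
 [-1.5597  1.7974]
 [-0.0563  0.2792]
 [-1.2773 -0.1868]
 [ 0.0487  1.1709]]
```

```bash
cat > util.py <<'E'
from plant import bot,hand,ik,optics,ticket,telemetry as T
import numpy as np, cv2
from scipy.spatial.transform import Rotation as R
np.set_printoptions(precision=4,suppress=True)
DOWN=R.from_quat([0,1,0,0])
def q(yaw,pitch=0.): # yaw about z, tilt about the own x axis (pitch<0: +y end down)
    return (R.from_euler("zyx",[yaw,0,pitch])*DOWN).as_quat()
def rep(s=""): print(s,"t",round(T.current_clock(),2),"p",T.current_ee_pos(),"F",T.current_contact_force(),"M",T.current_moment(),"op",round(T.current_opening(),4),"g",round(float(np.max(T.current_grasp_force())),1))
E
python3 - <<'E'
from util import *
h=np.array([.466,-.2913]);yaw=-.041
bot.line_to([.181,.65,.40],vel=.4)
bot.move_pose([h[0],h[1],.22],q(yaw)); rep("above")
hand.set_gripper(.055)
print(bot.line_to([h[0],h[1],.0973],vel=.15,force_limit=6)); rep("down")
hand.set_gripper(0.0,grip_force=60); rep("closed")
f0=T.current_contact_force()
bot.line_to([h[0],h[1],.16],vel=.1); bot.wait(.3); rep("lift"); print(T.current_tool_rot())
for n in("side","top"): cv2.imwrite(f"pics/{n}1.png",optics.get_image(n)[:,:,::-1])
E
python3 - <<'E'
import cv2,numpy as np
from vis import *
k=6
def crop(n,X,w,h):
    im=cv2.imread(f"pics/{n}1.png");u,v=(proj(n,X)[0]-[w/2,h/2]).astype(int);print(n,u,v)
    return cv2.convertScaleAbs(cv2.resize(im[v:v+h,u:u+w],None,fx=k,fy=k,interpolation=cv2.INTER_CUBIC),alpha=1.4,beta=15)
cv2.imwrite("pics/c4.png",np.hstack([crop("top",[.49,-.291,.16],64,80),crop("side",[.49,-.291,.16],64,80)]))
E
```

```text
above t 4.16 p [ 0.4665 -0.2909  0.2202] F [-0.2789  0.2379  0.1962] M [-0.0064 -0.0141  0.0217] op 0.0851 g 0.0
False
down t 5.53 p [ 0.4667 -0.2918  0.0982] F [-0.3305 -0.1216 -0.5603] M [-0.0385 -0.0008 -0.0591] op 0.0551 g 0.0
closed t 5.94 p [ 0.4667 -0.2916  0.0984] F [-0.8727  2.2717  4.9119] M [ 0.1211  0.1163 -0.0501] op 0.019 g 59.7
lift t 7.02 p [ 0.4656 -0.291   0.1593] F [-0.2657 -0.1283 -2.0655] M [ 0.0824 -0.0273  0.0219] op 0.0194 g 58.9
[ 0.0205  0.9998  0.0004 -0.0005]
top 399 216
side 346 268
```

View pics/c4.png

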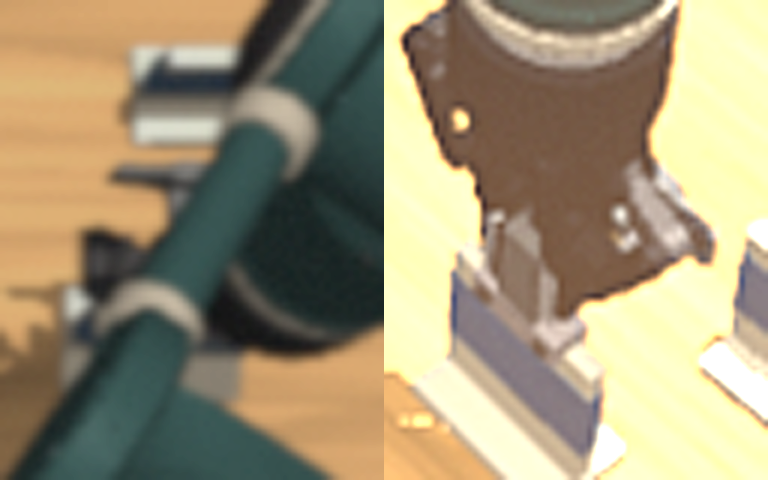

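The hanger is held and hanging level. Next I move to the pre-entry pose and compare the nose with the mouth in the images.

```bash
cat >> util.py <<'E'
MOUTH=np.array([.5993,-.0572,.2085]);YAW,PIT=.0176,-.0176
OFF=np.array([.0483,0,.0196])
def RR(y=YAW,p=PIT): return R.from_euler("zyx",[y,0,p]).as_matrix()
def tcp(x,s,z,y=YAW,p=PIT): # glide centre at (x,s,z) in the rail frame
    return MOUTH+RR(y,p)@(np.array([x,s,z])-OFF)
def inrail(pos,y=YAW,p=PIT): return RR(y,p).T@(np.asarray(pos)-MOUTH)+OFF
E
python3 - <<'E'
from util import *
p=tcp(.00025,-.06,0)
bot.line_to([.466,-.2913,p[2]],vel=.2)
bot.line_to(p,q(YAW,PIT),vel=.15); bot.wait(.5); rep(); print(p,inrail(T.current_ee_pos()),T.current_tool_rot(),q(YAW,PIT))
for n in("side","top"): cv2.imwrite(f"pics/{n}2.png",optics.get_image(n)[:,:,::-1])
from vis import proj
print(proj("top",MOUTH),proj("side",MOUTH))
k=6
def crop(n,X,w,h):
    im=cv2.imread(f"pics/{n}2.png");u,v=(proj(n,X)[0]-[w/2,h/2]).astype(int);print(n,u,v)
    return cv2.convertScaleAbs(cv2.resize(im[v:v+h,u:u+w],None,fx=k,fy=k,interpolation=cv2.INTER_CUBIC),alpha=1.4,beta=15)
c=MOUTH+[-.02,-.03,0]
cv2.imwrite("pics/c5.png",np.hstack([crop("top",c,66,80),crop("side",c,66,80)]))
E
```

```text
t 9.36 p [ 0.5523 -0.1185  0.19  ] F [ 0.3358 -0.5067 -2.0846] M [-0.0362  0.0581 -0.02  ] op 0.0193 g 59.0
[ 0.5523 -0.1184  0.19  ] [ 0.0002 -0.0601  0.    ] [-0.0087  0.9999 -0.0088 -0.0001] [-0.0088  0.9999 -0.0088 -0.0001]
[[333.1189 205.2041]] [[340.6158 209.7902]]
top 313 173
side 310 180
```

View pics/c5.png

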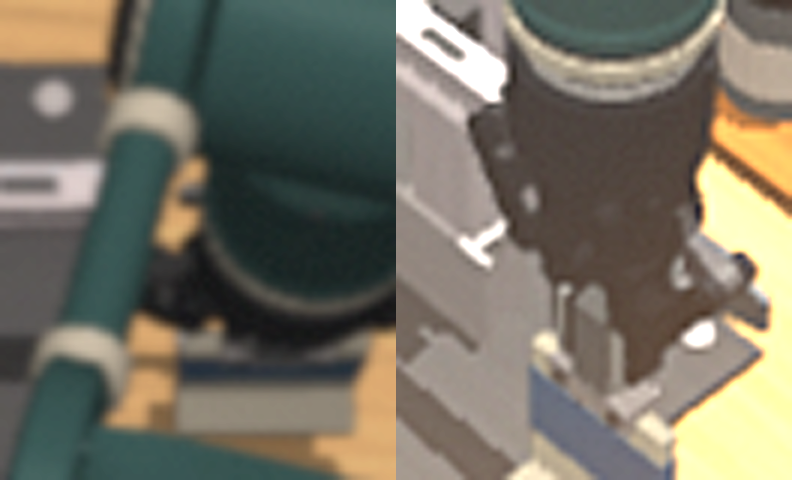

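```bash
python3 - <<'E'
from util import *; from vis import proj
def P(n,l,u,v,o): return (proj(n,MOUTH+RR()@np.array(l))[0]+.5-[u,v])*6-.5+[o,0]
for z in(.01,-.01): print("nose+y top",[P("top",(x,-.02,z),313,173,0) for x in(-.0026,.0026)])
for z in(.01,-.01): print("nose-y side",[P("side",(x,-.10,z),310,180,396) for x in(-.0026,.0026)])
for x in(-.0085,.0085): print("rail top edge",[P("top",(x,s,.021),313,173,0) for s in (0,.02,.04)])
print("railtop side",[P("side",(x,s,.021),310,180,396) for s in (.05,.08) for x in (-.0085,.0085)])
for s in(0.06,.085): print("rail front bottom edge",P("side",(-.0085,s,-.021),310,180,396))
print(P("top",(-.049-.022,-.06+.037,-.109),313,173,0),P("top",(-.049-.022,-.06-.037,-.109),313,173,0),"foot front corners top")
E
```

```text
nose+y top [array([176.3311, 194.7471]), array([176.1107, 181.5182])]
nose+y top [array([174.7935, 208.5081]), array([174.5781, 195.4879])]
nose-y side [array([762.2759, 303.1628]), array([771.6988, 296.0237])]
nose-y side [array([759.9857, 337.6074]), array([769.3102, 330.4889])]
rail top edge [array([124.2042, 202.7624]), array([ 70.9939, 203.375 ]), array([ 17.8222, 203.9871])]
rail top edge [array([123.6273, 159.1433]), array([ 70.5698, 159.7699]), array([ 17.5507, 160.3961])]
railtop side [array([479.0644,  90.6049]), array([509.8585,  69.4909]), array([427.7239,  52.8207]), array([458.4646,  32.1181])]
rail front bottom edge [463.7589 150.8826]
rail front bottom edge [422.0878 119.6117]
[177.7136 430.9673] [356.9839 429.1826] foot front corners top
```

```bash
python3 - <<'E'
import cv2
im=cv2.imread("pics/top2.png")
print("col 343 (v194..216) gray:",[int(x) for x in im[194:217,342:345].mean(axis=(1,2))])
for c in (328,322,318): print("rail col",c,"v194..216:",[int(x) for x in im[194:217,c].mean(axis=1)])
im=cv2.imread("pics/top0.png")
for c in (329,322,300,250,225,195): print("top0",c,"v194..216:",[int(x) for x in im[194:217,c].mean(axis=1)])
E
```

```text
col 343 (v194..216) gray: [97, 90, 82, 71, 62, 62, 73, 81, 86, 85, 72, 57, 53, 75, 99, 106, 106, 99, 78, 54, 39, 30, 24]
rail col 328 v194..216: [51, 52, 52, 53, 57, 80, 114, 131, 129, 122, 115, 108, 96, 70, 44, 38, 36, 37, 37, 36, 39, 39, 39]
rail col 322 v194..216: [50, 51, 50, 51, 54, 72, 107, 129, 117, 100, 101, 116, 124, 106, 69, 64, 61, 49, 49, 51, 51, 50, 51]
rail col 318 v194..216: [50, 50, 51, 51, 55, 72, 106, 121, 96, 66, 73, 105, 123, 106, 73, 65, 61, 50, 49, 51, 51, 51, 51]
top0 329 v194..216: [46, 48, 49, 49, 54, 77, 112, 125, 124, 124, 124, 122, 111, 81, 54, 55, 52, 44, 45, 47, 48, 47, 48]
top0 322 v194..216: [44, 42, 43, 44, 49, 66, 98, 116, 103, 89, 90, 103, 111, 93, 61, 55, 53, 43, 43, 44, 44, 43, 45]
top0 300 v194..216: [43, 44, 44, 44, 47, 64, 94, 112, 95, 63, 58, 84, 109, 98, 63, 54, 57, 44, 39, 42, 42, 42, 43]
top0 250 v194..216: [44, 44, 45, 45, 45, 51, 80, 115, 122, 121, 121, 121, 120, 108, 72, 51, 58, 51, 42, 42, 44, 44, 45]
top0 225 v194..216: [44, 44, 45, 45, 45, 49, 72, 105, 117, 117, 117, 116, 116, 106, 79, 49, 49, 65, 70, 75, 77, 73, 69]
top0 195 v194..216: [98, 97, 94, 94, 95, 96, 100, 108, 113, 93, 60, 56, 82, 105, 96, 61, 53, 56, 54, 69, 84, 90, 91]
```

Model and picture agree within about 1–2 mm, with the nose centred on the rail. Now I enter by feel, with admittance corrections.

```bash
cat >> util.py <<'E'
import json,os
def load(): return json.load(open("st.json")) if os.path.exists("st.json") else None
def slide(s_end,step=.004,vel=.025,lim=7.,stopFy=None,fgain=1.5e-4,mgain=.006,every=3,tmax=15):
    """Advance the glide along the channel, yielding to side forces and moments."""
    S=load(); t0=T.current_clock(); i=0
    B,MB=np.array(S["F0"]),np.array(S["M0"])
    while S["s"]<s_end-1e-6 and T.current_clock()-t0<tmax:
        S["s"]=min(S["s"]+step,s_end)
        hit=bot.line_to(tcp(S["x"],S["s"],S["z"],S["yaw"],S["pit"]),q(S["yaw"],S["pit"]),vel=vel,force_limit=lim)
        Rm=RR(S["yaw"],S["pit"])
        f=Rm.T@(np.mean([T.current_contact_force() for _ in range(2)],0)-B); m=Rm.T@(np.array(T.current_moment())-MB)
        m=m-np.cross(OFF,f)      # about the glide centre
        for k,j in(("x",0),("z",2)):
            if abs(f[j])>.5: S[k]+=float(np.clip(fgain*(f[j]-.5*np.sign(f[j])),-8e-4,8e-4))
        for k,j in(("yaw",2),("pit",0)):
            if abs(m[j])>.04: S[k]+=float(np.clip(mgain*(m[j]-.04*np.sign(m[j]))*1.,-.002,.002))
        if i%every==0 or hit: print("s %.1f x %.2f z %.2f yaw %.4f pit %.4f f"%(S["s"]*1e3,S["x"]*1e3,S["z"]*1e3,S["yaw"],S["pit"]),f.round(1),m.round(3),"act",(inrail(T.current_ee_pos(),S["yaw"],S["pit"])*1e3).round(1),"HIT" if hit else "")
        i+=1
        if stopFy and -f[1]>stopFy: print("stopFy",f); break
        if hit or np.linalg.norm(f)>8: print("STOP",f,m); break
    json.dump(S,open("st.json","w")); rep("end")
E
python3 - <<'E'
from util import *
F=np.mean([T.current_contact_force() for _ in range(3)],0);M=np.mean([T.current_moment() for _ in range(3)],0)
json.dump(dict(s=-.06,x=-.0003,z=.0,yaw=.0145,pit=-.021,F0=list(F),M0=list(M)),open("st.json","w"))
slide(-.044,step=.008,vel=.04); slide(.0,every=1)
E
```

```text
s -52.0 x -0.30 z -0.04 yaw 0.0146 pit -0.0210 f [ 0.1  0.1 -0.7] [ 0.009 -0.067  0.049] act [ -0.3 -51.5  -0. ] 
end t 10.16 p [ 0.5513 -0.102   0.1898] F [ 0.5491  0.3691 -1.8683] M [-0.0101 -0.0288  0.0246] op 0.0193 g 59.0
s -40.0 x -0.30 z -0.04 yaw 0.0149 pit -0.0210 f [0.2 0.1 0.2] [-0.007 -0.056  0.054] act [ -0.3 -39.9  -0.1] 
s -36.0 x -0.30 z -0.04 yaw 0.0149 pit -0.0210 f [-0.5  0.3  0.4] [-0.022  0.002 -0.025] act [ -0.3 -35.9  -0. ] 
s -32.0 x -0.34 z -0.04 yaw 0.0152 pit -0.0210 f [-0.8 -0.1  0.3] [-0.01  -0.012  0.098] act [ -0.3 -31.8  -0.1] 
s -28.0 x -0.33 z -0.08 yaw 0.0155 pit -0.0210 f [ 0.5  0.2 -0.8] [ 0.007 -0.043  0.091] act [ -0.4 -27.8  -0. ] 
s -24.0 x -0.39 z -0.18 yaw 0.0156 pit -0.0210 f [-0.9  0.4 -1.2] [ 0.01  -0.038  0.043] act [ -0.4 -23.8  -0.1] 
s -20.0 x -0.44 z -0.18 yaw 0.0156 pit -0.0210 f [-0.8  0.4 -0.1] [ 0.016 -0.031  0.054] act [ -0.4 -19.8  -0.2] 
s -16.0 x -0.44 z -0.18 yaw 0.0162 pit -0.0210 f [ 0.2 -1.  -0.3] [-0.04  -0.061  0.129] act [ -0.5 -15.8  -0.2] 
s -12.0 x -0.40 z -0.16 yaw 0.0166 pit -0.0210 f [ 0.8 -0.4  0.6] [-0.037 -0.026  0.107] act [ -0.4 -11.8  -0.2] 
s -8.0 x -0.36 z -0.16 yaw 0.0169 pit -0.0210 f [ 0.8 -0.1  0. ] [-0.024 -0.043  0.09 ] act [-0.4 -7.8 -0.2] 
s -4.0 x -0.41 z -0.16 yaw 0.0169 pit -0.0210 f [-0.8  1.   0.3] [0.026 0.03  0.019] act [-0.3 -3.8 -0.1] 
s 0.0 x -0.41 z -0.16 yaw 0.0174 pit -0.0210 f [-0.5 -1.   0.3] [-0.021  0.045  0.124] act [-0.4  0.2 -0.2] 
end t 13.55 p [ 0.5506 -0.0583  0.1887] F [-0.2836 -0.9443 -1.8933] M [0.0289 0.0278 0.0038] op 0.0189 g 59.0
```

```bash
python3 - <<'E'
from util import *
slide(.10,every=2)
E
```

```text
s 4.0 x -0.44 z -0.16 yaw 0.0174 pit -0.0210 f [-0.7  0.1  0.3] [-0.012  0.034  0.049] act [-0.4  4.2 -0.2] 
s 12.0 x -0.48 z -0.16 yaw 0.0178 pit -0.0210 f [ 0.6 -0.6 -0.2] [ 0.011 -0.045  0.065] act [-0.5 12.2 -0.1] 
s 20.0 x -0.50 z -0.18 yaw 0.0182 pit -0.0210 f [ 0.  -0.  -0.7] [ 0.024 -0.077  0.106] act [-0.5 20.2 -0.1] 
s 28.0 x -0.46 z -0.31 yaw 0.0185 pit -0.0209 f [ 0.8 -0.5 -0.8] [ 0.056 -0.157  0.084] act [-0.4 28.2 -0.3] 
s 36.0 x -0.35 z -0.31 yaw 0.0192 pit -0.0209 f [1.2 0.4 0.3] [ 0.023 -0.14   0.053] act [-0.4 36.3 -0.3] 
s 44.0 x -0.35 z -0.39 yaw 0.0196 pit -0.0208 f [-0.   0.3 -0.4] [-0.028 -0.077  0.075] act [-0.4 44.2 -0.4] 
s 52.0 x -0.23 z -0.38 yaw 0.0201 pit -0.0208 f [-0.  -0.3  0.6] [ 0.003 -0.004  0.092] act [-0.3 52.2 -0.4] 
s 60.0 x -0.23 z -0.38 yaw 0.0202 pit -0.0208 f [0.5 0.2 0.1] [ 0.012 -0.021  0.022] act [-0.2 60.2 -0.4] 
s 68.0 x -0.23 z -0.38 yaw 0.0203 pit -0.0208 f [ 0.1  0.1 -0. ] [ 0.012 -0.044  0.032] act [-0.2 68.2 -0.4] 
s 76.0 x -0.19 z -0.36 yaw 0.0209 pit -0.0208 f [ 0.7 -0.4  0.5] [ 0.033 -0.099  0.096] act [-0.1 76.2 -0.3] 
s 84.0 x -0.10 z -0.40 yaw 0.0211 pit -0.0199 f [ 1.1  0.9 -0.9] [ 0.164 -0.235  0.058] act [-0.1 84.3 -0.3] 
s 92.0 x 0.08 z -0.40 yaw 0.0218 pit -0.0194 f [-0.2  0.5  0.3] [ 0.038 -0.077  0.111] act [ 0.  92.3 -0.5] 
s 100.0 x 0.11 z -0.41 yaw 0.0221 pit -0.0191 f [ 0.7  0.5 -0.6] [ 0.093 -0.131  0.039] act [  0.1 100.3  -0.4] 
end t 21.26 p [0.5489 0.0416 0.1866] F [ 0.8628  0.5882 -2.8523] M [ 0.1158 -0.0793 -0.0053] op 0.0189 g 59.0
```

```bash
python3 - <<'E'
from util import *; from vis import proj
c=MOUTH+RR()@np.array([-.02,.12,0])
o=[]
for n in("side","top"):
    im=optics.get_image(n)[:,:,::-1];cv2.imwrite(f"pics/{n}3.png",im);u,v=(proj(n,c)[0]-[50,50]).astype(int)
    o.append(cv2.convertScaleAbs(cv2.resize(im[v:v+100,u:u+100],None,fx=4,fy=4,interpolation=cv2.INTER_CUBIC),alpha=1.4,beta=15))
cv2.imwrite("pics/c6.png",np.hstack(o))
E
```

```text
(no output)
```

View pics/c6.png

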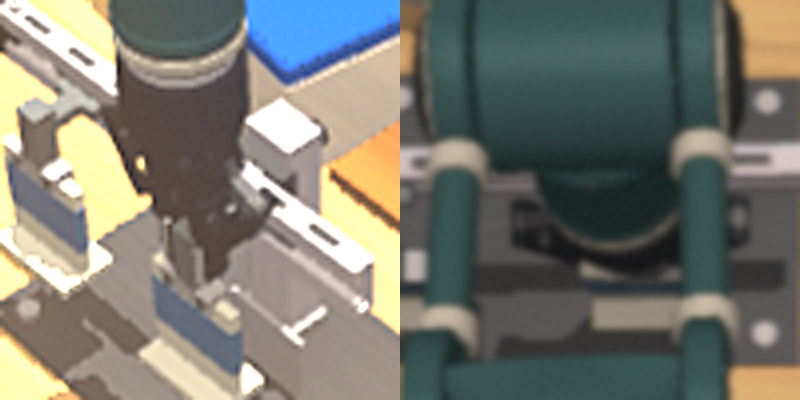

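The hanger's glide is inside the channel: no plate shows outside the rail at about (300,235) in the side half of the crop. I'll correct the moment bias and go on.

```bash
python3 - <<'E'
from util import *
S=load(); S["x"]-=S["s"]*(S["yaw"]-.019); S["yaw"]=.019; S["M0"][2]+=.05; json.dump(S,open("st.json","w"))
slide(.196,every=2,vel=.03,stopFy=6,tmax=20)
E
```

```text
s 104.0 x -0.16 z -0.41 yaw 0.0190 pit -0.0190 f [ 0.7  1.2 -0.2] [ 0.049 -0.148 -0.022] act [ -0.2 104.3  -0.4] 
s 112.0 x -0.04 z -0.50 yaw 0.0192 pit -0.0187 f [ 1.2  0.2 -1.1] [ 0.063 -0.181  0.081] act [ -0.1 112.3  -0.4] 
s 120.0 x 0.00 z -0.50 yaw 0.0193 pit -0.0186 f [ 0.4 -0.   0.5] [ 0.061 -0.057  0.051] act [ -0.1 120.2  -0.6] 
s 128.0 x 0.03 z -0.52 yaw 0.0194 pit -0.0184 f [-0.2 -0.  -0.6] [ 0.052 -0.006  0.054] act [ -0.  128.2  -0.6] 
s 136.0 x 0.03 z -0.55 yaw 0.0194 pit -0.0184 f [-0.   0.6  0.2] [-0.037 -0.036  0.037] act [  0.  136.2  -0.6] 
s 144.0 x 0.07 z -0.69 yaw 0.0195 pit -0.0176 f [ 0.7  0.2 -1.2] [ 0.12  -0.14   0.034] act [  0.1 144.3  -0.7] 
s 152.0 x 0.07 z -0.92 yaw 0.0195 pit -0.0173 f [ 0.   1.3 -1.7] [ 0.067 -0.178 -0.016] act [  0.1 152.3  -0.8] 
s 160.0 x 0.20 z -0.96 yaw 0.0195 pit -0.0169 f [0.6 1.2 0.2] [ 0.032  0.016 -0.049] act [  0.1 160.3  -1. ] 
s 168.0 x 0.22 z -1.13 yaw 0.0197 pit -0.0166 f [ 0.4  0.2 -1.6] [ 0.068 -0.105  0.025] act [  0.2 168.3  -1. ] 
s 176.0 x 0.22 z -1.33 yaw 0.0199 pit -0.0188 f [-0.5 -1.8 -0.1] [-0.284  0.062  0.056] act [  0.3 176.3  -0.9] 
s 184.0 x 0.16 z -1.15 yaw 0.0205 pit -0.0205 f [-0.9 -1.4  1.6] [-0.185  0.004  0.083] act [  0.4 184.4  -1. ] 
s 192.0 x 0.33 z -0.88 yaw 0.0205 pit -0.0229 f [ 1.1 -1.5  1. ] [-0.246 -0.247  0.01 ] act [  0.4 192.3  -0.6] 
end t 28.17 p [0.5474 0.1377 0.1836] F [ 0.5898 -1.6038 -1.2425] M [-0.2125 -0.1909 -0.0713] op 0.0194 g 59.2
```

```bash
python3 - <<'E'
from util import *
slide(.207,step=.003,every=1,vel=.02,stopFy=5,mgain=.002)
slide(.219,step=.001,every=1,vel=.01,stopFy=5,mgain=.0)
E
```

```text
s 199.0 x 0.47 z -0.52 yaw 0.0205 pit -0.0247 f [ 1.4 -1.1  2.5] [-0.239 -0.121 -0.015] act [  0.4 199.3  -0.7] 
s 202.0 x 0.57 z -0.52 yaw 0.0205 pit -0.0253 f [ 1.2 -1.9  0.2] [-0.323 -0.282  0.048] act [  0.4 202.2  -0.5] 
s 205.0 x 0.63 z -0.52 yaw 0.0206 pit -0.0257 f [ 0.9 -1.6  0.2] [-0.253 -0.161  0.072] act [  0.5 205.3  -0.5] 
s 207.0 x 0.66 z -0.52 yaw 0.0206 pit -0.0260 f [ 0.7 -2.   0.4] [-0.18  -0.134  0.066] act [  0.5 207.3  -0.5] 
end t 29.32 p [0.5473 0.1485 0.183 ] F [ 0.9245 -1.9556 -1.8209] M [-0.1063 -0.1355 -0.0508] op 0.0195 g 59.2
s 208.0 x 0.64 z -0.48 yaw 0.0206 pit -0.0260 f [-0.6 -2.2  0.7] [-0.168 -0.007  0.013] act [  0.5 208.2  -0.6] 
s 209.0 x 0.64 z -0.48 yaw 0.0206 pit -0.0260 f [ 0.3 -2.1  0.5] [-0.25   0.009  0.112] act [  0.6 209.1  -0.5] 
s 210.0 x 0.64 z -0.48 yaw 0.0206 pit -0.0260 f [-0.4 -1.3  0.5] [-0.17  -0.018  0.007] act [  0.5 210.1  -0.5] 
s 211.0 x 0.66 z -0.48 yaw 0.0206 pit -0.0260 f [ 0.6 -0.9  0.1] [-0.225 -0.041  0.003] act [  0.6 211.1  -0.6] 
s 212.0 x 0.58 z -0.43 yaw 0.0206 pit -0.0260 f [-1.  -1.5  0.8] [-0.178  0.044  0.013
[... 260 characters left out ...]
 x 0.58 z -0.31 yaw 0.0206 pit -0.0260 f [-0.  -1.2  0.5] [-0.265 -0.055  0.011] act [  0.6 215.1  -0.4] 
s 216.0 x 0.58 z -0.31 yaw 0.0206 pit -0.0260 f [ 0.4 -1.   0.4] [-0.308 -0.021  0.023] act [  0.6 216.1  -0.3] 
s 217.0 x 0.59 z -0.25 yaw 0.0206 pit -0.0260 f [ 0.6 -3.   0.9] [-0.468 -0.02   0.045] act [  0.6 216.9  -0.3] 
s 218.0 x 0.59 z -0.25 yaw 0.0206 pit -0.0260 f [ 0.4 -4.3 -0.1] [-0.891 -0.081  0.032] act [  0.6 217.5  -0.3] 
s 219.0 x 0.59 z -0.25 yaw 0.0206 pit -0.0260 f [ 0.1 -6.7  0.4] [-1.094 -0.023  0.162] act [  0.6 218.2  -0.3] 
stopFy [ 0.0625 -6.7249  0.44  ]
end t 32.32 p [0.5471 0.1594 0.183 ] F [ 0.3529 -6.6498 -1.6433] M [-0.9303 -0.0607 -0.1824] op 0.0191 g 59.2
```

```bash
python3 - <<'E'
from util import *
S=load(); bot.wait(.4); rep("held")
bot.line_to(tcp(S["x"],.2178,S["z"],S["yaw"],S["pit"]),vel=.01); bot.wait(.4); rep("eased")
hand.set_gripper(.045); bot.wait(.5); rep("open")
p=T.current_ee_pos()
print(bot.line_to([p[0],p[1],p[2]+.09],vel=.08,force_limit=4))
bot.line_to([p[0]-.12,p[1],p[2]+.15],vel=.2)
bot.move_pose([.3,-.35,.35],q(-.5)); rep("away")
from vis import proj
c=MOUTH+RR()@np.array([-.02,.22,-.02]);o=[]
for n in("side","top"):
    im=optics.get_image(n)[:,:,::-1];cv2.imwrite(f"pics/{n}4.png",im);u,v=(proj(n,c)[0]-[40,50]).astype(int)
    o.append(cv2.convertScaleAbs(cv2.resize(im[v:v+100,u:u+80],None,fx=5,fy=5,interpolation=cv2.INTER_CUBIC),alpha=1.4,beta=15))
    print(n,u,v,[proj(n,MOUTH+RR()@np.array([-.012,s,0]))[0] for s in (.214-.018,.214+.018,.276,.312)])
cv2.imwrite("pics/c7.png",np.hstack(o))
E
```

```text
held t 32.72 p [0.5471 0.1594 0.1829] F [ 0.2852 -7.1015 -1.2176] M [-0.8834 -0.1107 -0.198 ] op 0.0197 g 59.2
eased t 33.38 p [0.5471 0.1587 0.183 ] F [ 0.8437 -5.6835 -2.2991] M [-0.8343 -0.1275 -0.2189] op 0.0194 g 59.2
open t 34.25 p [0.5471 0.159  0.183 ] F [-0.0372  0.0685 -0.1865] M [-0.0004 -0.0471  0.0475] op 0.0451 g 0.0
False
away t 38.24 p [ 0.3006 -0.3495  0.3499] F [-0.1288 -0.3269 -0.6865] M [-0.0021 -0.0091 -0.0004] op 0.0448 g 0.0
side 234 124 [array([282.8866, 172.0347]), array([273.6945, 165.1858]), array([262.7476, 157.0293]), array([254.0179, 150.5248])]
top 199 166 [array([248.0281, 211.2271]), array([232.4513, 211.4039]), array([213.44  , 211.6198]), array([197.9073, 211.7962])]
```

View pics/c7.png

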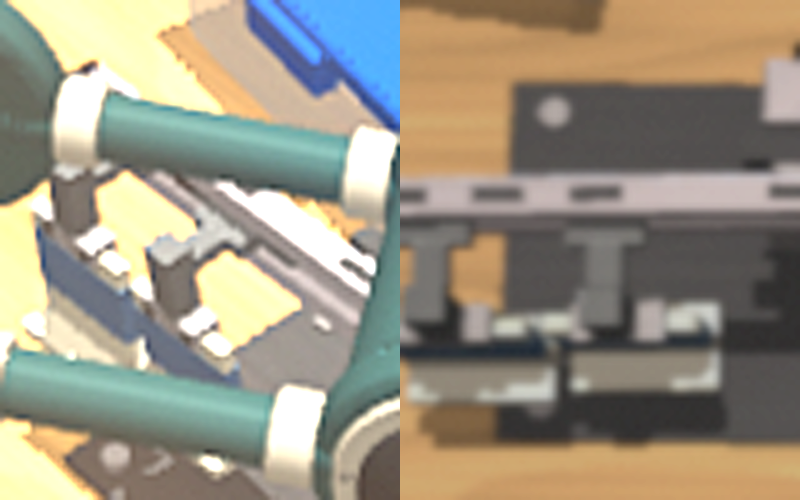

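The picture shows the new hanger hanging in the rail, its web at about top px 232–248, right behind the hung sample. Before handing in I'll measure the spacing precisely.

```bash
python3 - <<'E'
from util import *; from vis import proj
im=optics.get_image("top").astype(float).mean(2); im0=cv2.imread("pics/top4.png").astype(float).mean(2)
r=im[213:215].mean(0); print("web rows u190..255",r[190:256].astype(int).tolist())
r=im[241:244].mean(0); print("tile rows u190..255",r[190:256].astype(int).tolist())
for s in(.196,.214,.232,.276,.294,.312): print(s,proj("top",MOUTH+RR(.018,-.021)@np.array([-.02,s,.005]))[0])
for s in(.214,.294): print([proj("top",MOUTH+RR(.018,-.021)@np.array([-.06,s+d,-.109]))[0] for d in(.037,-.037)])
print(abs(im-im0).max())
E
```

```text
web rows u190..255 [77, 78, 78, 78, 78, 79, 77, 73, 69, 67, 68, 72, 75, 75, 74, 73, 72, 70, 68, 67, 67, 65, 58, 62, 77, 88, 90, 90, 87, 75, 55, 46, 45, 45, 45, 45, 45, 45, 45, 45, 47, 53, 62, 68, 68, 69, 74, 78, 80, 79, 79, 78, 77, 73, 69, 69, 66, 57, 46, 44, 45, 45, 44, 45, 45, 45]
tile rows u190..255 [102, 102, 102, 102, 102, 102, 101, 101, 101, 102, 106, 107, 104, 97, 88, 85, 85, 84, 84, 85, 84, 85, 85, 85, 85, 88, 88, 87, 86, 88, 96, 105, 107, 107, 106, 107, 109, 116, 122, 104, 62, 32, 45, 82, 108, 111, 100, 85, 80, 80, 79, 79, 79, 79, 79, 78, 78, 78, 78, 78, 77, 78, 82, 95, 108, 111]
0.196 [247.6678 214.1639]
0.214 [239.8425 214.2616]
0.232 [232.0231 214.3591]
0.276 [212.9333 214.5973]
0.294 [205.1338 214.6946]
0.312 [197.3401 214.7918]
[array([232.535 , 241.2866]), array([262.0646, 240.9559])]
[array([200.704, 241.643]), array([230.1443, 241.3133])]
31.333333333333336
```

```bash
python3 - <<'E'
from util import *
print(T.current_clock(),ticket.close_job())
E
```

```text
the job is handed in; nothing more can be done
38.3917 None
```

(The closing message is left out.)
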